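# Complete the bearing tray and hold it out level

## Task

The press is being serviced and the fitter needs its bearing parts: stand the loose metal pin in the tube on the parts tray, pushed fully home, and let go of it. Then lift the tray by its upright handle and carry it level and smoothly, so that the loose ball stays in its shallow pocket and the pin in its tube, and hold it still and level about 12 cm above the table, centred over the cork mat. Finish while still holding the tray there by its handle, and leave the other things on the table where they are.

Things in the scene. Friction and masses are not known exactly. Their poses are not given: they have to be found in the camera images.
- pin_mid (a point): Loose metal spindle pin standing upright by itself on the table: 18 mm diameter, 85 mm long, chamfered ends, 58 g. This point is its centre, half-way up (42.5 mm above its foot), z along the pin, upward. Grasp it near its top, so that the fingers stay above the tube's mouth when it is home.
- tray_grip (a point): Grip point on the upright wooden handle in the middle of the loose tray, 67 mm above its underside. Handle 36 mm along tray x, 16 mm thick along y (grasp across this), top 87 mm and 52x30 mm foot 20 mm above the underside. Board 190 (x) x 90 (y) x 12 mm; x runs from tube to pocket, z up. About 0.22 kg; loaded, it balances within 10 mm of the handle's axis. 40-90 N grips it.
- tray_tube (a point): Centre of the mouth of the upright open metal tube on the tray, 60 mm from the handle's axis toward tray -x: inside diameter 20.6 mm, outside 27 mm, mouth 46 mm above the tray's underside, 34 mm deep; its bottom is the board's top.
- tray_seat (a point): Point inside and above the tube where the pin's centre (pin_mid) lies when the pin is fully home: on the tube's axis, 8.5 mm above its mouth. The pin then stands 51 mm out of the tube, its top 97 mm above the tray's underside.
- tray_pocket (a point): Where the ball's centre lies when it is in the middle of the pocket: a round flat-bottomed recess, 45 mm diameter and 3.5 mm deep, in the board's top, 60 mm from the handle's axis toward tray +x. This point is 20.5 mm above the tray's underside.
- ball_center (a point): Centre of the loose steel ball, 24 mm diameter, 56 g, lying in the pocket, where it can roll about 14 mm to any side of the middle; it rolls freely and hops over the rim if the tray is tipped or jerked.
- mat_centre (a point): Centre of the top of the thin square cork mat, 160x160 mm, 4 mm thick, fixed to the table; z up.
- reel_natural: Bystander: wooden reel of natural thread standing upright, 35 mm across, 44 mm high; origin under its centre. Leave it alone.
- beeswax: Bystander: cake of yellow beeswax, 38x52 mm, 18 mm high; origin under its centre. Leave it alone.
- weight_block_small: Bystander: small square bench weight with a knob on top, 50x50 mm, 42 mm high; origin under its centre. Leave it alone.

How it is judged:
By the outcome, as a careful person would: the job done as asked, in the order asked, and still so for the second after the job is handed in, while the arm keeps its last pose, push and grip.
It also fails if it takes over 64 s, if anything falls off the work surface, if the arm or the gripper's body presses on something with over 40 N, if the wrist force passes 120 N, or if a joint passes its speed limit or range.

## Robot

A 6-joint arm with a two-finger parallel gripper is mounted at the origin on a cart in front of the work surface, level with it; the furniture and walls round the work are solid. World frame = base frame: x ahead of the robot, y to its left, z up, the work surface at z = 0. Lengths are in m, angles in rad, forces in N, time in s.
With the tool pointing down it reaches from about 0.425 to 0.95 m from the base axis. Payload 3.5 kg.
Tool frame: the origin (TCP) lies midway between the tips of the shut fingers; the grasp point (between the pads) lies 19 mm behind it; z points along the fingers, y is the direction in which the jaws open and shut (so a half turn about z gives the same grasp; the last joint's range is limited). The gripper opens to 85 mm and grips with 20 to 120 N. Pads are 22 mm wide; open, the fingers measure 114 mm over their backs; the gripper's body (76 mm by 85 mm) begins 54 mm behind the grasp point. The pads swing forward as they close: fully open they stand 13 mm farther back than shut.
Start: joints at [1.076, 0.286, 1.577, -0, 1.279, -0.15], TCP at [0.228, 0.635, 0.231] pointing down, gripper open.
Joint ranges: [-2.77, 2.77], [-0.9, 2.22], [0.21, 2.48], [-1.53, 4.67], [0.24, 2.81], [-2.84, 2.84]. Speed limits (rad/s): [2.79, 2.79, 3.14, 3.14, 3.14, 3.14].

## Interface

Orientations are given as a unit quaternion [x, y, z, w].
In Python, from plant import * gives the robot as it stands.
- The arm moves only by the shell command python3 -m jog 'ROWS' [FORCE]. ROWS is a JSON object of lists of equal length, an entry for each row: "travel": the shift along the world's x, y, z in mm, a list of three; "dr": the turn, a rotation vector about the world's x, y, z in degrees, a list of three; "jaw": the closure in counts, from 0 (fully open) to 255 (shut). In form: {"travel": [[x, y, z], ...], "dr": [[wx, wy, wz], ...], "jaw": [jaw, ...]}. A call has 1 to 5 rows; each row shifts and turns the commanded pose from where the row before left it; what a row does not reach is not made up. A row lasts 1/12 s, in which the tool goes at most 41.7 mm and 7.16 degrees, less where a joint would pass 70% of its speed; a pose out of reach is approached as far as the arm can. A call is refused whole if a number of a shift passes 41.7 or a number of a turn 7.16, either way. A call with a gripper value outside its range is refused whole. The fingers move at their own pace and stop on an object; FORCE is the grip in N (left out, the last holds). Time passes only in rows, so rows that do not move let the fingers close. It gives the time, the measured TCP pose, the force and the opening at its end, in the units of the state.
- get_state(): the state, without advancing time (a new reading comes with each control period).
- read_camera(name): name is "scene" or "top" or "wrist"; returns the picture (400x640x3 uint8, red, green, blue); there is no depth.
- camera_info(name): a dict with "K" (3x3 intrinsics, pixels), "R" (3x3) and "t" (3): a world point X has camera coordinates R X + t; the wrist camera has in their place "mount" (4x4, takes a point from camera to tool coordinates, whose origin is the TCP and whose axes are the flange's). Camera axes: x right, y down, z forward; pixel columns grow to the right and rows downward; lengths in m; the calibration is good to about 2 mm. A picture is of the moment at which its call begins: read the wrist's pose just before it. camera_info takes no time and is no camera call.
- sign_off(): hands the job in, once; it reports no verdict.
The state is a dict: "time": time; "qpos": joint angles; "dq": joint speeds; "joint_efforts": joint torques, N m; "eef_pos": TCP position; "tcp_rot": TCP orientation; "contact_force": force on the tool from outside, world axes, zero at the start; "wrist_torque": the same for the moment, N m; "opening": opening from 0.0 (shut) to 1.0 (fully open).
Only numpy, scipy, OpenCV 4.12 (cv2) and the standard library are available. Lean on these libraries where they do the work, as an engineer would, in place of code of your own. Each camera call takes 0.05 s, during which the arm holds its last target. There are 200 camera calls.

## Working session

There is one attempt and no reset: what is moved stays moved. The work goes in short steps, Python scripts to look and compute and a shell command to move; the robot and the scene stay as the last step left them, time stands still between calls to the robot, and variables do not carry over. Pictures are saved under pics/ and viewed, about 8 in all and at most 12, crops included, and the job is handed in when it is done.

```bash
mkdir -p pics
python3 - <<'E'
from plant import *
import cv2,numpy as np
s=get_state();print({k:np.round(v,4).tolist() for k,v in s.items()})
for n in("scene","top"):
    i=camera_info(n);print(n,{k:np.round(v,4).tolist() for k,v in i.items() if k in'KRt'})
    cv2.imwrite(f"pics/{n}0.png",read_camera(n)[:,:,::-1])
print(np.round(camera_info("wrist")["mount"],4).tolist(),camera_info("wrist")["K"])
E
```

```text
{'time': 0.0, 'qpos': [1.076, 0.2872, 1.5782, 0.0, 1.2786, -0.15], 'dq': [0.0009, -0.0011, 0.0012, 0.0005, -0.0007, 0.0017], 'joint_efforts': [0.0011, -40.5975, -29.2632, -0.0, 0.0057, -0.0], 'eef_pos': [0.2278, 0.6347, 0.2299], 'tcp_rot': [0.1715, 0.9852, -0.0012, -0.0004], 'contact_force': [0.3291, 0.3225, -0.7397], 'wrist_torque': [-0.0377, -0.0011, -0.017], 'opening': 0.9995}
scene {'K': [[425.8944, 0.0, 322.2716], [0.0, 425.8944, 202.9017], [0.0, 0.0, 1.0]], 'R': [[0.5818, -0.8133, -0.0058], [-0.5484, -0.387, -0.7413], [0.6007, 0.4344, -0.6712]], 't': [-0.3884, 0.3912, 0.6967]}
top {'K': [[413.159, 0.0, 317.5271], [0.0, 413.159, 195.2696], [0.0, 0.0, 1.0]], 'R': [[-0.0119, -0.9999, -0.0102], [-0.997, 0.0127, -0.0758], [0.0759, 0.0093, -0.9971]], 't': [-0.0037, 0.615, 0.908]}
[[0.0008, -0.9486, -0.3164, 0.0817], [1.0, 0.0006, 0.0005, -0.0017], [-0.0003, -0.3164, 0.9486, -0.1437], [0.0, 0.0, 0.0, 1.0]] [[311.04450035   0.         312.49585782]
 [  0.         311.04450035 198.74063132]
 [  0.           0.           1.        ]]
```

View pics/top0.png

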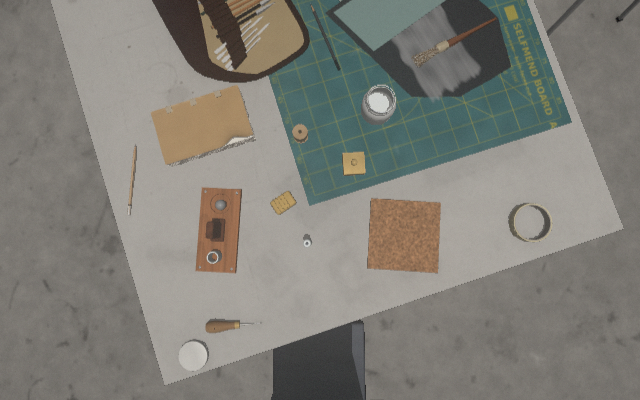

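View pics/scene0.png

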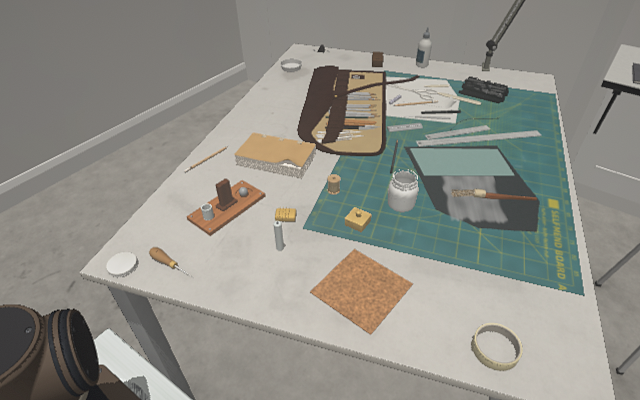

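Top view: pin top at about (307,238), tray with tube (213,257), handle (215,230), ball (220,204); mat centre about (404,235). I'll make one enlarged composite and compute the positions.

```bash
cat > h.py <<'E'
import numpy as np,cv2
from plant import *
from scipy.spatial.transform import Rotation as Ro
def cam(n,s=None):
    i=camera_info(n);K=np.array(i["K"])
    if n!="wrist": return K,np.array(i["R"]),np.array(i["t"])
    T=np.eye(4);T[:3,:3]=Ro.from_quat(s["tcp_rot"]).as_matrix();T[:3,3]=s["eef_pos"]
    M=np.linalg.inv(T@np.array(i["mount"]));return K,M[:3,:3],M[:3,3]
def at_z(c,uv,z):
    K,R,t=c;d=R.T@np.linalg.solve(K,[*uv,1]);o=-R.T@t
    return o+d*(z-o[2])/d[2]
def proj(c,X):
    K,R,t=c;p=K@(R@np.array(X)+t);return p[:2]/p[2]
E
python3 - <<'E'
from h import *
c=cam("top")
for n,uv,z in[("pin",(307,237.5),.085),("tube",(213,257),.046),("handle",(215,230),.087),("ball",(220,204),.0205),("mat",(404,235),.004),("wax",(283,203),.018),("reel",(300,132),.044)]:
    print(n,at_z(c,uv,z).round(4))
cor=[(204,188),(241,190),(236,272),(197,271)]
print([at_z(c,u,.012).round(4).tolist() for u in cor])
a=cv2.imread("pics/top0.png");b=cv2.imread("pics/scene0.png")
A=cv2.resize(a[180:280,190:320],None,fx=4.6,fy=4.6,interpolation=2)[:,:600]
B=cv2.resize(b[170:260,180:300],None,fx=5,fy=5,interpolation=2)
cv2.imwrite("pics/c1.png",cv2.resize(a[180:280,190:320],(780,600),interpolation=2))
E
```

```text
pin [0.522  0.0112 0.085 ]
tube [0.4811 0.218  0.046 ]
handle [0.5399 0.2035 0.087 ]
ball [0.5981 0.2097 0.0205]
mat [ 0.523  -0.2071  0.004 ]
wax [0.5987 0.0673 0.018 ]
reel [0.7553 0.026  0.044 ]
[[0.6357, 0.2488, 0.012], [0.63, 0.1638, 0.012], [0.4446, 0.1747, 0.012], [0.4478, 0.2629, 0.012]]
```

View pics/c1.png

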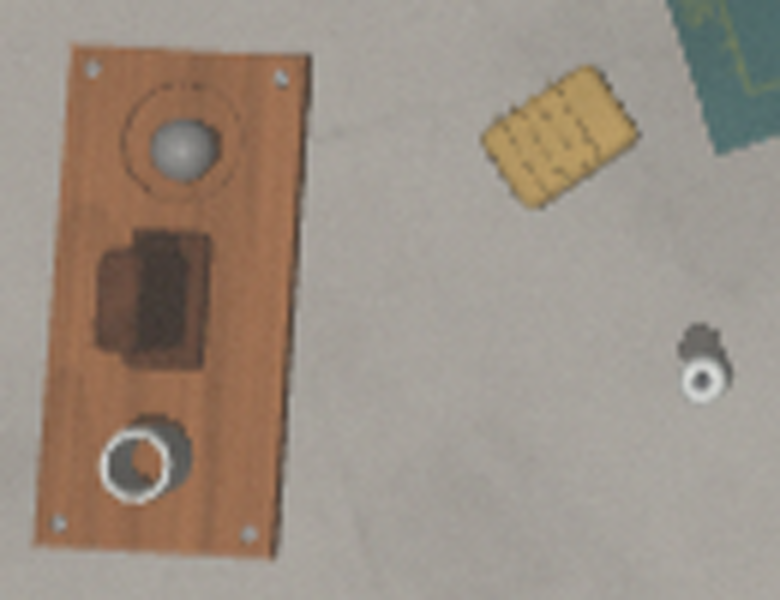

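Crop: pin top at about (307.2,243.0) in full-image pixels, i.e. near (0.511,0.011). Tube mouth is at (212.8,257.6), and the tray x axis is yawed about -4°. I'm moving above the pin and turning +16° so the jaws line up with tray y.

```bash
for i in 1 2 3 4; do python3 -m jog '{"travel":[[14,-31,-1.5],[14,-31,-1.5],[14,-31,-1.5],[14,-31,-1.5],[14,-31,-1.5]],"dr":[[0,0,0.8],[0,0,0.8],[0,0,0.8],[0,0,0.8],[0,0,0.8]],"jaw":[0,0,0,0,0]}' 60 | tail -c 400; done
python3 -m jog '{"travel":[[0,0,0],[0,0,0]],"dr":[[0,0,0],[0,0,0]],"jaw":[0,0]}'
python3 - <<'E'
from h import *
s=get_state();im=read_camera("wrist");print(s["time"],s["eef_pos"],s["tcp_rot"])
c=cam("wrist",s);print("pred",proj(c,[.511,.011,.085]),proj(c,[.511,.011,0]))
cv2.imwrite("pics/w1.png",im[:,:,::-1])
E
```

```text
time: 0.52
eef_pos: [0.2982, 0.4786, 0.223]
tcp_rot: [0.136, 0.991, -0.001, -0.0]
contact_force: [1.1, 1.0, 0.6]
opening: 1.003
time: 0.93
eef_pos: [0.3681, 0.3236, 0.2158]
tcp_rot: [0.102, 0.995, -0.0, -0.0]
contact_force: [0.6, -0.5, 0.2]
opening: 1.005
time: 1.35
eef_pos: [0.4381, 0.1687, 0.2084]
tcp_rot: [0.067, 0.998, -0.0, -0.0]
contact_force: [0.4, 0.5, -0.3]
opening: 0.999
time: 1.77
eef_pos: [0.5082, 0.0136, 0.2009]
tcp_rot: [0.033, 0.999, 0.0, -0.0]
contact_force: [1.1, 0.2, 0.7]
opening: 1.001
time: 1.93
eef_pos: [0.5081, 0.0139, 0.2007]
tcp_rot: [0.034, 0.999, 0.0, -0.001]
contact_force: [-0.5, 0.4, -0.6]
opening: 0.999
1.9333 [0.50812464 0.01394371 0.20070682] [ 3.44801931e-02  9.99405097e-01  2.24680926e-04 -7.20063243e-04]
pred [310.93129454 197.52005888] [311.21651679 174.24205878]
```

View pics/w1.png

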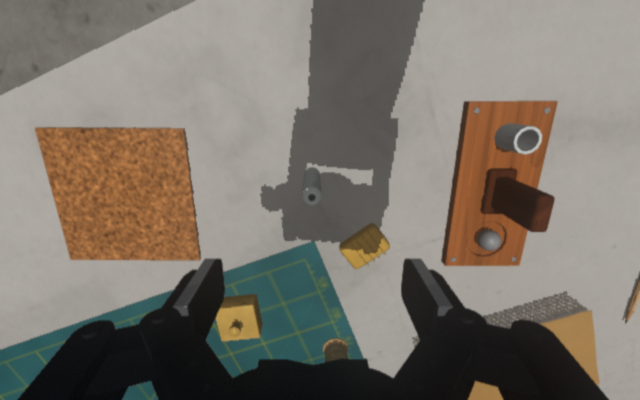

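The wrist view shows the pin top at (312,198), which matches the prediction. The mat is on the left, and on the right are the tray (tube mouth about (527,139)) and the ball in its pocket. I'm descending and grasping the pin near its top.

```bash
python3 -m jog '{"travel":[[1,-1,-20],[1,-1,-30],[1,-1,-30],[0,0,-30],[0,0,-20]],"dr":[[0,0,0],[0,0,0],[0,0,0],[0,0,0],[0,0,0]],"jaw":[0,0,0,0,0]}' 60 | sed -n 2p
python3 -m jog '{"travel":[[0,0,-15],[0,0,-9],[0,0,0],[0,0,0],[0,0,0]],"dr":[[0,0,0],[0,0,0],[0,0,0],[0,0,0],[0,0,0]],"jaw":[0,60,110,150,170]}' 60
python3 -m jog '{"travel":[[0,0,0],[0,0,0],[0,0,0],[0,0,0],[0,0,0]],"dr":[[0,0,0],[0,0,0],[0,0,0],[0,0,0],[0,0,0]],"jaw":[180,190,200,215,255]}' 60
python3 -m jog '{"travel":[[0,0,0],[0,0,0],[0,0,0],[0,0,0],[0,0,0]],"dr":[[0,0,0],[0,0,0],[0,0,0],[0,0,0],[0,0,0]],"jaw":[255,255,255,255,255]}' 60
```

```text
eef_pos: [0.5088, 0.0142, 0.0684]
time: 2.82
eef_pos: [0.512, 0.0126, 0.0487]
tcp_rot: [0.032, 0.999, -0.0, 0.001]
contact_force: [-0.4, -0.9, 0.1]
opening: 0.453
time: 3.23
eef_pos: [0.512, 0.0123, 0.0484]
tcp_rot: [0.033, 0.999, 0.0, 0.001]
contact_force: [-0.5, 1.3, 5.6]
opening: 0.194
time: 3.65
eef_pos: [0.512, 0.0123, 0.0484]
tcp_rot: [0.033, 0.999, 0.0, 0.001]
contact_force: [0.8, 1.4, 6.0]
opening: 0.191
```

```bash
python3 -m jog '{"travel":[[0,0,5],[0,0,15],[0,0,25],[0,0,25],[0,0,20]],"dr":[[0,0,0],[0,0,0],[0,0,0],[0,0,0],[0,0,0]],"jaw":[255,255,255,255,255]}' 60 | sed -n 2,5p
python3 -m jog '{"travel":[[-5,20,0],[-7,35,0],[-8,40,0],[-7,35,0],[-5,25,0]],"dr":[[0,0,0],[0,0,0],[0,0,0],[0,0,0],[0,0,0]],"jaw":[255,255,255,255,255]}' 60 | sed -n 2,5p
python3 -m jog '{"travel":[[0,0,0],[0,0,0],[0,0,0]],"dr":[[0,0,0],[0,0,0],[0,0,0]],"jaw":[255,255,255]}'
python3 - <<'E'
from h import *
s=get_state();im=read_camera("wrist");print(s["time"],s["eef_pos"],s["tcp_rot"])
c=cam("wrist",s);np.savez("w2.npz",K=c[0],R=c[1],t=c[2])
R=Ro.from_quat(s["tcp_rot"]).as_matrix();p=np.array(s["eef_pos"])
for z in(.0355,-.0495):print("pin",proj(c,p-[0,0,z] if 0 else [p[0],p[1],p[2]+z]))
print("tube",proj(c,[.480,.218,.046]))
cv2.imwrite("pics/w2.png",im[:,:,::-1])
b=read_camera("scene")[:,:,::-1];cv2.imwrite("pics/s2full.png",b);cv2.imwrite("pics/t2full.png",read_camera("top")[:,:,::-1])
E
```

```text
eef_pos: [0.5109, 0.0121, 0.1385]
tcp_rot: [0.033, 0.999, -0.0, -0.0]
contact_force: [0.3, -0.1, -0.9]
opening: 0.192
eef_pos: [0.4777, 0.1693, 0.1369]
tcp_rot: [0.032, 0.999, 0.0, -0.001]
contact_force: [0.0, -0.6, -0.9]
opening: 0.192
time: 4.73
eef_pos: [0.4789, 0.1669, 0.137]
tcp_rot: [0.033, 0.999, -0.0, -0.0]
contact_force: [-0.4, -0.4, -0.3]
opening: 0.193
4.7333 [0.47885237 0.16688792 0.13695267] [ 3.25397638e-02  9.99470313e-01 -3.92894541e-04 -3.19771000e-04]
pin [316.04999173 304.42256532]
pin [314.71153854 223.77500674]
tube [378.468462   200.89523489]
```

View pics/w2.png

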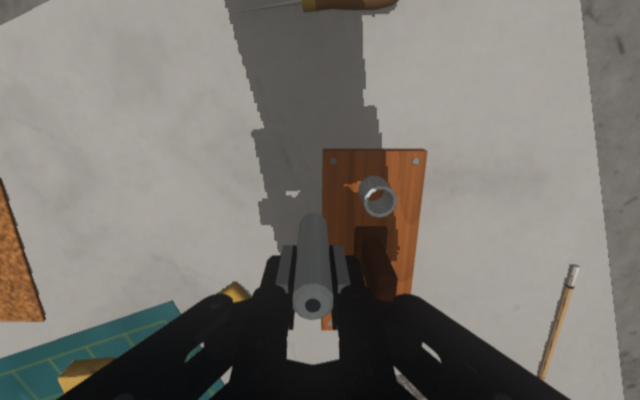

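The wrist view shows the held pin with its top at (313,302) and its foot near (313,222). The tube mouth is at about (379,197), and the ball is hidden behind the fingers. I'm enlarging this region for the precise fit.

Run:
```python
from h import *
a=cv2.imread("pics/w2.png");A=cv2.resize(a[170:320,290:410],None,fx=4,fy=4,interpolation=cv2.INTER_CUBIC)
A=cv2.convertScaleAbs(A,alpha=1.5,beta=25)
cv2.imwrite("pics/c3.png",A)
```

```text
(no output)
```

View pics/c3.png

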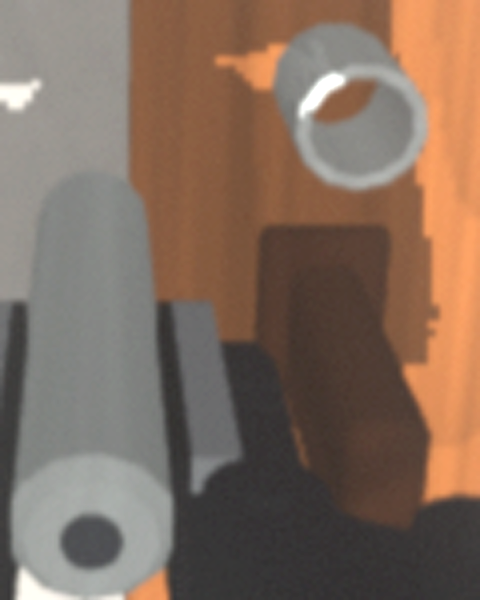

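Run:
```python
from h import *
d=np.load("w2.npz");c=(d["K"],d["R"],d["t"]);p=np.array([.47885,.16689,.13695])
tube=at_z(c,(379.9,201.7),.046);print("tube",tube)
top=at_z(c,(312.8,305.0),p[2]+.036);print("pin top",top)
L,Rr=at_z(c,(290+38/4,225),p[2]-.049),at_z(c,(290+143/4,225),p[2]-.049);print("foot mid/width",(L+Rr)/2,L-Rr)
f=[];th=np.linspace(0,6.28,60)
for x in np.arange(-.004,.0041,.001):
    P=[min(proj(c,[top[0]+x+r*np.cos(a),top[1]+r*np.sin(a),z])[1] for a in th) for r,z in((.008,p[2]-.049),(.009,p[2]-.048))]
    print(round(x,4),P)
t=cam("top");print("top cam tube",at_z(t,(212.7,257.4),.046))
# body silhouette near pin end, mid-tilt check
```

```text
tube [0.48075303 0.21914127 0.046     ]
pin top [0.47867176 0.16555249 0.17295   ]
foot mid/width [0.47944102 0.16544321 0.08795   ] [-1.13225534e-03 -1.76025788e-02  2.77555756e-17]
-0.004 [np.float64(207.13713934219237), np.float64(206.22313379307124)]
-0.003 [np.float64(208.5587890227899), np.float64(207.65500858919313)]
-0.002 [np.float64(209.97607834794005), np.float64(209.0824644867608)]
-0.001 [np.float64(211.38902734745832), np.float64(210.50552190995583)]
0.0 [np.float64(212.7976559286686), np.float64(211.92420115728532)]
0.001 [np.float64(214.20198387733836), np.float64(213.33852240254785)]
0.002 [np.float64(215.6020308586046), np.float64(214.74850569578925)]
0.003 [np.float64(216.9978164178919), np.float64(216.1541709642501)]
0.004 [np.float64(218.3893599818224), np.float64(217.55553801330498)]
top cam tube [0.48022263 0.21868425 0.046     ]
```

```bash
python3 -m jog '{"travel":[[0.5,8,0],[0.5,15,0],[0.5,16,0],[0.5,10,0],[0,4.5,0]],"dr":[[0,0,0],[0,0,0],[0,0,0],[0,0,0],[0,0,0]],"jaw":[255,255,255,255,255]}' 60 | sed -n 2,5p
python3 -m jog '{"travel":[[0,0,-8],[0,0,-12],[0,0,-10],[0,0,-6],[0,0,0]],"dr":[[0,0,0],[0,0,0],[0,0,0],[0,0,0],[0,0,0]],"jaw":[255,255,255,255,255]}' 60 | sed -n 2,5p
python3 -m jog '{"travel":[[0,0,-2],[0,0,-2],[0,0,-2],[0,0,-2],[0,0,0]],"dr":[[0,0,0],[0,0,0],[0,0,0],[0,0,0],[0,0,0]],"jaw":[255,255,255,255,255]}' 60 | sed -n 2,5p
python3 - <<'E'
from h import *
s=get_state();print(s["contact_force"],s["wrist_torque"],s["eef_pos"])
E
```

```text
eef_pos: [0.4814, 0.2217, 0.1373]
tcp_rot: [0.033, 0.999, 0.0, 0.0]
contact_force: [0.0, -0.6, -0.5]
opening: 0.197
eef_pos: [0.4793, 0.2198, 0.0984]
tcp_rot: [0.033, 0.999, -0.001, -0.003]
contact_force: [0.1, -0.6, -0.7]
opening: 0.191
eef_pos: [0.4811, 0.2207, 0.0932]
tcp_rot: [0.033, 0.999, -0.0, -0.0]
contact_force: [0.6, -0.1, -0.9]
opening: 0.195
[ 0.57795911 -0.10907459 -0.86044897] [-0.02772151  0.0189908  -0.0485566 ] [0.4810626  0.22069756 0.09316861]
```

```bash
python3 -m jog '{"travel":[[0,0,-1],[0,0,-1],[0,0,-1],[0,0,-1],[0,0,0]],"dr":[[0,0,0],[0,0,0],[0,0,0],[0,0,0],[0,0,0]],"jaw":[255,255,255,255,255]}' 60 | sed -n 2,5p
python3 -c "
from h import *
s=get_state();print(s['contact_force'],s['wrist_torque'],s['eef_pos'])
cv2.imwrite('pics/s3.png',cv2.resize(read_camera('scene')[150:270,160:310,::-1],None,fx=5,fy=5,interpolation=2))"
```

```text
eef_pos: [0.481, 0.2207, 0.0891]
tcp_rot: [0.033, 0.999, -0.0, -0.0]
contact_force: [-0.3, -1.1, -1.0]
opening: 0.191
[-0.27266325 -1.13780265 -1.01805936] [-0.0390845   0.02447644 -0.00440307] [0.48096045 0.22072925 0.08908397]
```

No contact force with the foot about 5 mm below the mouth, so the pin is in. Continuing down.

```bash
for i in 1 2; do python3 -m jog '{"travel":[[0,0,-2.5],[0,0,-2.5],[0,0,-2.5],[0,0,-2.5],[0,0,0]],"dr":[[0,0,0],[0,0,0],[0,0,0],[0,0,0],[0,0,0]],"jaw":[255,255,255,255,255]}' 60 | sed -n 2,5p; done
python3 -m jog '{"travel":[[0,0,-2],[0,0,-2],[0,0,-2],[0,0,0],[0,0,0]],"dr":[[0,0,0],[0,0,0],[0,0,0],[0,0,0],[0,0,0]],"jaw":[255,255,255,255,255]}' 60 | sed -n 2,5p
```

```text
eef_pos: [0.4808, 0.2207, 0.0786]
tcp_rot: [0.033, 0.999, -0.0, -0.0]
contact_force: [0.4, -0.2, -0.7]
opening: 0.194
eef_pos: [0.4808, 0.2207, 0.0687]
tcp_rot: [0.033, 0.999, -0.0, -0.0]
contact_force: [-0.4, 0.3, -1.2]
opening: 0.194
eef_pos: [0.481, 0.2207, 0.0632]
tcp_rot: [0.033, 0.999, -0.0, -0.0]
contact_force: [0.3, -0.1, -0.8]
opening: 0.194
```

```bash
python3 -m jog '{"travel":[[0,0,-1],[0,0,-1],[0,0,0],[0,0,0]],"dr":[[0,0,0],[0,0,0],[0,0,0],[0,0,0]],"jaw":[255,255,255,255]}' 60 | sed -n 2,5p
python3 -m jog '{"travel":[[0,0,-0.7],[0,0,-0.5],[0,0,0],[0,0,0]],"dr":[[0,0,0],[0,0,0],[0,0,0],[0,0,0]],"jaw":[255,255,255,255]}' 60 | sed -n 2,5p
```

```text
eef_pos: [0.4811, 0.2208, 0.0613]
tcp_rot: [0.033, 0.999, -0.0, -0.0]
contact_force: [0.1, 0.4, -0.6]
opening: 0.194
eef_pos: [0.4813, 0.2208, 0.0604]
tcp_rot: [0.033, 0.999, 0.0, 0.0]
contact_force: [-0.7, -0.6, 1.7]
opening: 0.194
```

```bash
python3 -m jog '{"travel":[[0,0,-0.5],[0,0,-0.5],[0,0,0],[0,0,0]],"dr":[[0,0,0],[0,0,0],[0,0,0],[0,0,0]],"jaw":[255,255,255,255]}' 60 | sed -n 2,5p
python3 -m jog '{"travel":[[0,0,0],[0,0,0],[0,0,0],[0,0,0],[0,0,0]],"dr":[[0,0,0],[0,0,0],[0,0,0],[0,0,0],[0,0,0]],"jaw":[200,180,150,130,110]}' 60 | sed -n 2,5p
python3 -m jog '{"travel":[[0,0,0],[0,0,10],[0,0,25],[0,0,35],[0,0,30]],"dr":[[0,0,0],[0,0,0],[0,0,0],[0,0,0],[0,0,0]],"jaw":[110,110,90,60,0]}' 60 | sed -n 2,5p
python3 -m jog '{"travel":[[-20,-5,20],[-20,-5,10],[0,0,0],[0,0,0]],"dr":[[0,0,0],[0,0,0],[0,0,0],[0,0,0]],"jaw":[0,0,0,0]}' | sed -n 2,5p
python3 - <<'E'
from h import *
s=get_state();im=read_camera("wrist");print(s["time"],s["eef_pos"],s["tcp_rot"])
c=cam("wrist",s);np.savez("w4.npz",K=c[0],R=c[1],t=c[2])
print("pin",proj(c,[.4807,.2191,.097]),"handle",proj(c,[.5405,.2148,.087]))
cv2.imwrite("pics/w4.png",im[:,:,::-1])
E
```

```text
eef_pos: [0.4815, 0.2208, 0.0604]
tcp_rot: [0.033, 0.999, -0.0, 0.0]
contact_force: [-2.4, -0.1, 7.3]
opening: 0.195
eef_pos: [0.4809, 0.2207, 0.0588]
tcp_rot: [0.033, 0.999, -0.0, -0.0]
contact_force: [-0.6, -0.5, 0.4]
opening: 0.569
eef_pos: [0.4809, 0.2207, 0.1609]
tcp_rot: [0.033, 0.999, -0.0, -0.0]
contact_force: [1.1, 0.4, 0.5]
opening: 0.884
eef_pos: [0.4412, 0.2109, 0.1906]
tcp_rot: [0.033, 0.999, 0.0, 0.002]
contact_force: [-0.5, 0.3, -1.4]
opening: 1.002
10.0167 [0.44120583 0.21091556 0.19060615] [3.26419579e-02 9.99465828e-01 4.24435390e-04 1.54329218e-03]
pin [326.72373165 245.28355557] handle [324.85092473 297.82163724]
```

View pics/w4.png

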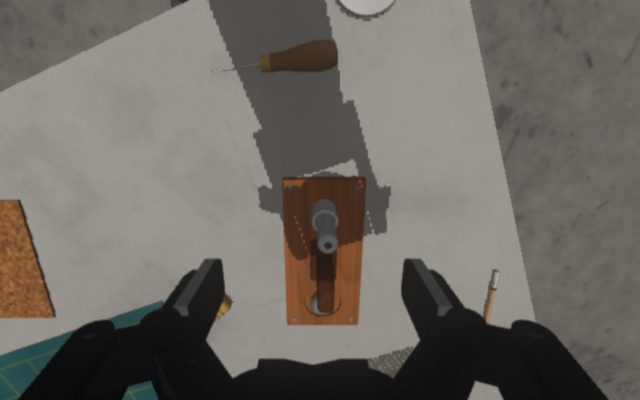

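The pin top is at (328,243). Fully home predicts (327,245), so the pin is home and free. The ball is in its pocket at (318,305) behind the handle. I'm checking tray yaw from its board corners at (283,178), (366,179), (358,325) and (288,325).

```bash
python3 - <<'E'
from h import *
d=np.load("w4.npz");c=(d["K"],d["R"],d["t"])
P=[at_z(c,u,.012)[:2] for u in((283,178),(366,179),(358,325),(288,325))];print(np.round(P,4),np.mean(P,0))
for a,b in((0,3),(1,2)):
    v=P[b]-P[a];print(np.degrees(np.arctan2(v[1],v[0])))
E
python3 -m jog '{"travel":[[15,1,0],[25,1,0],[30,2,0],[20,1,0],[10,0.5,0]],"dr":[[0,0,0],[0,0,0],[0,0,0],[0,0,0],[0,0,0]],"jaw":[0,0,0,0,0]}' 80 | sed -n 2,5p
python3 -m jog '{"travel":[[0,0,0],[0,0,0]],"dr":[[0,0,0],[0,0,0]],"jaw":[0,0]}' 80 | sed -n 2,5p
python3 - <<'E'
from h import *
s=get_state();im=read_camera("wrist");print(s["time"],s["eef_pos"],s["tcp_rot"])
c=cam("wrist",s);print("handle",proj(c,[.5408,.2150,.087]),[proj(c,[.5408+sx*.018,.215-sx*.0012+sy*.008,.087]).round(1).tolist() for sx in(-1,1) for sy in(-1,1)])
cv2.imwrite("pics/w5.png",cv2.resize(im[100:300,200:440,::-1],None,fx=3,fy=3,interpolation=2))
E
```

```text
[[0.4416 0.1781]
 [0.4485 0.2666]
 [0.6391 0.2546]
 [0.6333 0.1662]] [0.54061993 0.21639381]
-3.5456053479936083
-3.588220193850629
eef_pos: [0.5434, 0.216, 0.1877]
tcp_rot: [0.033, 0.999, -0.0, -0.001]
contact_force: [-0.1, -0.5, 0.3]
opening: 0.998
eef_pos: [0.5406, 0.2161, 0.1878]
tcp_rot: [0.033, 0.999, -0.0, -0.001]
contact_force: [0.1, 0.5, -0.3]
opening: 1.001
10.65 [0.54059854 0.21612164 0.18778757] [ 3.29238247e-02  9.99456728e-01 -2.95392203e-04 -1.47753133e-03]
handle [312.95965628 200.09356331] [[303.2, 179.6], [322.8, 178.4], [303.5, 220.8], [322.3, 219.7]]
```

View pics/w5.png

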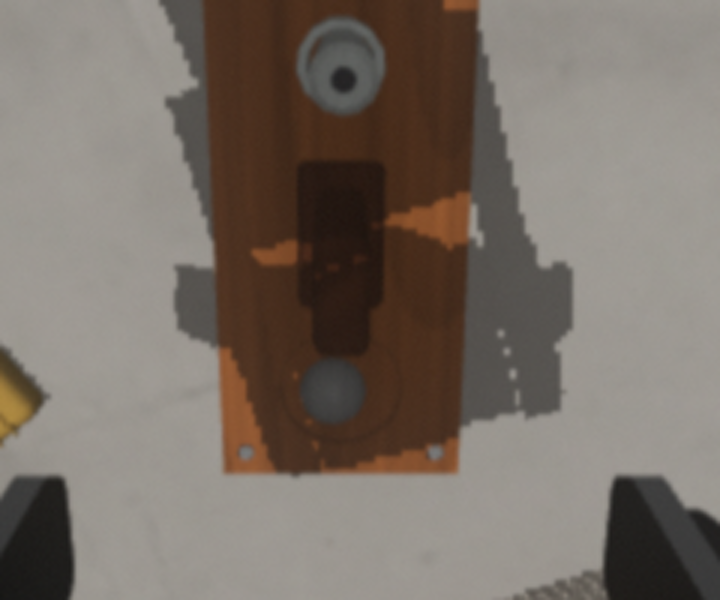

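The crop shows the handle top at columns 304–323 with its near edge at row 218, matching the prediction. The ball at about (311,230) is inside the pocket ring. I'm descending and closing slowly on the handle.

```bash
python3 -m jog '{"travel":[[0,0.5,-15],[0,0,-30],[0,0,-30],[0,0,-30],[0,0,-18]],"dr":[[0,0,0],[0,0,0],[0,0,0],[0,0,0],[0,0,0]],"jaw":[0,0,0,0,0]}' 80 | sed -n 2,5p
python3 -m jog '{"travel":[[0,0,-12],[0,0,-6],[0,0,0],[0,0,0],[0,0,0]],"dr":[[0,0,0],[0,0,0],[0,0,0],[0,0,0],[0,0,0]],"jaw":[0,60,110,150,165]}' 80 | sed -n 2,5p
python3 -m jog '{"travel":[[0,0,0],[0,0,0],[0,0,0],[0,0,0],[0,0,0]],"dr":[[0,0,0],[0,0,0],[0,0,0],[0,0,0],[0,0,0]],"jaw":[175,183,190,196,202]}' 40 | sed -n 2,5p
python3 -m jog '{"travel":[[0,0,0],[0,0,0],[0,0,0],[0,0,0],[0,0,0]],"dr":[[0,0,0],[0,0,0],[0,0,0],[0,0,0],[0,0,0]],"jaw":[206,210,214,218,225]}' 40 | sed -n 2,5p
python3 -m jog '{"travel":[[0,0,0],[0,0,0],[0,0,0],[0,0,0],[0,0,0]],"dr":[[0,0,0],[0,0,0],[0,0,0],[0,0,0],[0,0,0]],"jaw":[255,255,255,255,255]}' 80
python3 -c "
from h import *
cv2.imwrite('pics/s5.png',read_camera('scene')[:,:,::-1]);s=get_state();print(s['qpos'],s['wrist_torque'])"
```

```text
eef_pos: [0.5377, 0.2165, 0.0628]
tcp_rot: [0.033, 0.999, -0.001, -0.003]
contact_force: [-0.4, -0.9, -0.5]
opening: 0.998
eef_pos: [0.5424, 0.2171, 0.05]
tcp_rot: [0.033, 0.999, 0.0, 0.002]
contact_force: [0.5, -0.6, 0.1]
opening: 0.455
eef_pos: [0.5412, 0.2168, 0.0484]
tcp_rot: [0.033, 0.999, 0.0, 0.0]
contact_force: [-0.1, 0.1, -0.2]
opening: 0.208
eef_pos: [0.5412, 0.2167, 0.0482]
tcp_rot: [0.033, 0.999, -0.0, -0.0]
contact_force: [-1.2, -1.5, 1.8]
opening: 0.185
time: 12.78
eef_pos: [0.5413, 0.2168, 0.0483]
tcp_rot: [0.033, 0.999, 0.0, 0.0]
contact_force: [0.4, -0.5, 2.2]
opening: 0.174
[ 2.06998024e-01  3.04701330e-01  1.92154970e+00 -1.04528928e-04
  9.14926167e-01 -1.29817756e+00] [-0.07935903  0.01157426 -0.00479173]
```

Gripped at 80 N. Now a slow, ramped 120 mm lift.

```bash
D='"dr":[[0,0,0],[0,0,0],[0,0,0],[0,0,0],[0,0,0]],"jaw":[255,255,255,255,255]'
python3 -m jog '{"travel":[[0,0,1],[0,0,2],[0,0,3],[0,0,5],[0,0,7]],"dr":[[0,0,0],[0,0,0],[0,0,0],[0,0,0],[0,0,0]],"jaw":[255,255,255,255,255]}' 80 | sed -n 2,5p
python3 -m jog '{"travel":[[0,0,8],[0,0,8],[0,0,8],[0,0,8],[0,0,8]],"dr":[[0,0,0],[0,0,0],[0,0,0],[0,0,0],[0,0,0]],"jaw":[255,255,255,255,255]}' 80 | sed -n 2,5p
python3 -m jog '{"travel":[[0,0,8],[0,0,8],[0,0,8],[0,0,8],[0,0,8]],"dr":[[0,0,0],[0,0,0],[0,0,0],[0,0,0],[0,0,0]],"jaw":[255,255,255,255,255]}' 80 | sed -n 2,5p
python3 -m jog '{"travel":[[0,0,7],[0,0,6],[0,0,4],[0,0,3],[0,0,2]],"dr":[[0,0,0],[0,0,0],[0,0,0],[0,0,0],[0,0,0]],"jaw":[255,255,255,255,255]}' 80 | sed -n 2,5p
python3 -m jog '{"travel":[[0,0,0],[0,0,0]],"dr":[[0,0,0],[0,0,0]],"jaw":[255,255]}' 80
python3 - <<'E'
from h import *
s=get_state();print(s['wrist_torque'],s["tcp_rot"])
a=cv2.resize(read_camera("wrist")[:,:,::-1],(400,250),interpolation=3);b=cv2.resize(read_camera("scene")[110:260,150:310,::-1],(400,375),interpolation=2)
cv2.imwrite("pics/s6.png",np.vstack([a,b])[:600])
g=np.load("w2.npz")
# mat from first wrist view and top view
K,R,t=cam("wrist",{"eef_pos":[.50812,.01394,.20071],"tcp_rot":[.03448,.999405,.0002247,-.00072]})
print(np.mean([at_z((K,R,t),u,.004) for u in((37,128),(184,128),(200,258),(71,260))],0))
im=cv2.cvtColor(cv2.imread("pics/top0.png"),cv2.COLOR_BGR2HSV)[180:290,350:460]
m=((im[...,1]>70)&(im[...,0]<25)).astype(np.uint8);r=cv2.minAreaRect(cv2.findNonZero(m));print(r,at_z(cam("top"),(r[0][0]+350,r[0][1]+180),.004))
E
```

```text
eef_pos: [0.5401, 0.2166, 0.0654]
tcp_rot: [0.033, 0.999, -0.0, -0.001]
contact_force: [-0.7, -0.0, -3.9]
opening: 0.183
eef_pos: [0.5413, 0.2168, 0.1073]
tcp_rot: [0.033, 0.999, 0.0, 0.0]
contact_force: [0.4, -0.1, -4.3]
opening: 0.175
eef_pos: [0.541, 0.2168, 0.1469]
tcp_rot: [0.033, 0.999, -0.0, -0.0]
contact_force: [0.4, 1.3, -3.1]
opening: 0.179
eef_pos: [0.5411, 0.2168, 0.1684]
tcp_rot: [0.033, 0.999, 0.0, 0.0]
contact_force: [0.5, 1.6, -4.1]
opening: 0.179
time: 14.67
eef_pos: [0.5409, 0.2167, 0.1678]
tcp_rot: [0.033, 0.999, -0.0, -0.0]
contact_force: [-0.6, 1.0, -3.9]
opening: 0.176
[ 0.00143605 -0.00731493  0.02169541] [ 3.27890145e-02  9.99462252e-01 -7.12147008e-05 -2.87207587e-04]
[ 0.52334525 -0.20621398  0.004     ]
((53.929962158203125, 55.120628356933594), (70.61222076416016, 70.11320495605469), 3.5763344764709473) [ 0.52273707 -0.20692688  0.004     ]
```

View pics/s6.png

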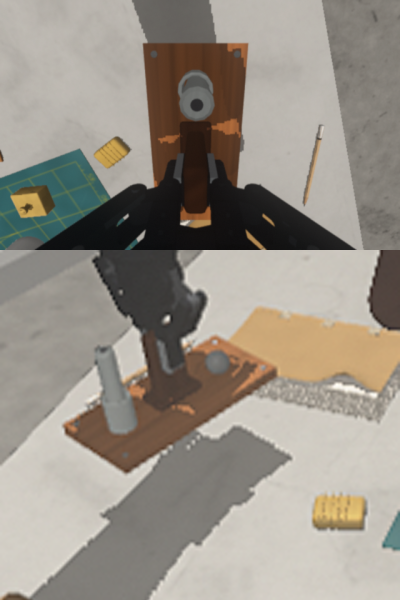

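The tray is lifted and level, with the pin standing in its tube and the ball in its pocket (lower panel at (217,360)). Mat centre from two cameras is about (0.523,-0.2065), so I carry it by (-18,-422) mm, slowly.

```bash
python3 -m jog '{"travel":[[0,-1,0],[0,-2,0],[0,-3,0],[0,-5,0],[0,-7,0]],"dr":[[0,0,0],[0,0,0],[0,0,0],[0,0,0],[0,0,0]],"jaw":[255,255,255,255,255]}' 80 | sed -n 2,5p
for i in 1 2 3 4 5 6 7 8 9; do python3 -m jog '{"travel":[[-0.4,-8.5,0],[-0.4,-8.5,0],[-0.4,-8.5,0],[-0.4,-8.5,0],[-0.4,-8.5,0]],"dr":[[0,0,0],[0,0,0],[0,0,0],[0,0,0],[0,0,0]],"jaw":[255,255,255,255,255]}' 80 | sed -n 2,3p; done
python3 -m jog '{"travel":[[0,-7,0],[0,-6,0],[0,-4,0],[0,-3,0],[0,-1.5,0]],"dr":[[0,0,0],[0,0,0],[0,0,0],[0,0,0],[0,0,0]],"jaw":[255,255,255,255,255]}' 80 | sed -n 2,5p
python3 -m jog '{"travel":[[0,0,0],[0,0,0],[0,0,0],[0,0,0],[0,0,0]],"dr":[[0,0,0],[0,0,0],[0,0,0],[0,0,0],[0,0,0]],"jaw":[255,255,255,255,255]}' 80
python3 - <<'E'
from h import *
s=get_state();print(s['wrist_torque'],s["tcp_rot"],s["dq"])
K=cam("top");T=read_camera("top")[:,:,::-1];S=read_camera("scene")[:,:,::-1];cv2.imwrite("pics/t7f.png",T)
cv2.imwrite("pics/s7.png",np.vstack([cv2.resize(T[120:320,240:500],(390,300),interpolation=2),cv2.resize(S[150:350,240:500],(390,300),interpolation=2)]))
E
```

```text
eef_pos: [0.5411, 0.1985, 0.1681]
tcp_rot: [0.033, 0.999, -0.0, -0.0]
contact_force: [0.3, -1.2, -3.8]
opening: 0.174
eef_pos: [0.5391, 0.1552, 0.1682]
tcp_rot: [0.033, 0.999, -0.0, 0.0]
eef_pos: [0.5371, 0.1129, 0.1682]
tcp_rot: [0.033, 0.999, 0.0, 0.0]
eef_pos: [0.5351, 0.0705, 0.1682]
tcp_rot: [0.033, 0.999, -0.0, 0.0]
eef_pos: [0.5331, 0.0279, 0.1681]
tcp_rot: [0.033, 0.999, -0.0, 0.0]
eef_pos: [0.5311, -0.0146, 0.1681]
tcp_rot: [0.033, 0.999, -0.0, 0.0]
eef_pos: [0.5291, -0.0571, 0.1681]
tcp_rot: [0.033, 0.999, -0.0, 0.0]
eef_pos: [0.5271, -0.0996, 0.1681]
tcp_rot: [0.033, 0.999, -0.0, 0.0]
eef_pos: [0.5251, -0.1421, 0.1681]
tcp_rot: [0.033, 0.999, -0.0, 0.0]
eef_pos: [0.5231, -0.1846, 0.1681]
tcp_rot: [0.033, 0.999, -0.0, 0.0]
eef_pos: [0.5231, -0.2056, 0.1681]
tcp_rot: [0.033, 0.999, 0.0, -0.0]
contact_force: [0.5, 0.2, -4.5]
opening: 0.178
time: 19.77
eef_pos: [0.5231, -0.205, 0.1681]
tcp_rot: [0.033, 0.999, 0.0, 0.0]
contact_force: [-0.7, 0.3, -3.2]
opening: 0.178
[-0.00044554 -0.01469941  0.0109794 ] [3.26010384e-02 9.99468444e-01 2.45101999e-05 1.62325820e-05] [-1.94180708e-03 -4.24186966e-04 -2.65743722e-03  8.43561105e-05
 -1.86542010e-04 -1.60686457e-03]
```

View pics/s7.png

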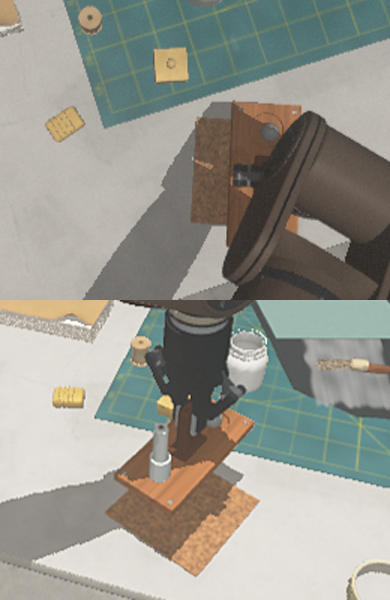

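The top view shows the ball in its pocket at (270,130). The scene view shows the pin upright in its tube, the tray level above the mat, and the bystanders unmoved. After a quick numeric check of the board's far edge I'll hand in.

```bash
python3 -m jog '{"travel":[[0,0,0],[0,0,0],[0,0,0],[0,0,0],[0,0,0]],"dr":[[0,0,0],[0,0,0],[0,0,0],[0,0,0],[0,0,0]],"jaw":[255,255,255,255,255]}' 80
python3 - <<'E'
from h import *
c=cam("top");E=np.mean([at_z(c,u,.132) for u in((440,191.3),(395.3,188))],0);print("far edge mid",E,"-> centre",E-[.095*.9977,-.095*.0656,0])
print(sign_off())
E
```

```text
time: 20.28
eef_pos: [0.5231, -0.2052, 0.1681]
tcp_rot: [0.033, 0.999, 0.0, -0.0]
contact_force: [-0.7, 0.1, -3.0]
opening: 0.175
far edge mid [ 0.61526582 -0.2113446   0.132     ] -> centre [ 0.52048432 -0.2051126   0.132     ]
the job is handed in; nothing more can be done
None
```

I stood the pin in the tube, pushed it home and let go. Then I lifted the tray by its handle with an 80 N grip and carried it at about 0.1 m/s to over the cork mat. I handed the job in at about 20.3 s, still holding it there.

**Last checks:**
- **Pin:** it bottomed with about 7 N of push at the expected depth, and the later wrist picture put its top within about 2 px of the fully-home prediction.
- **Tray and contents:** the tool was level and still with the underside about 12 cm up. The last pictures show the ball in its pocket, the pin upright in its tube and the bystanders in view apparently unmoved.
- **Centring:** the tool read (0.523, -0.205) against a measured mat centre of about (0.523, -0.2065). A rough camera check of the tray centre gave (0.520, -0.205), so the measurements agree to about 3 mm.

No check failed.

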